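# Hold the mould stop for the wing nut

### The job

I am about to scrape this cigar mould clean on the work board. Pick up the angle stop with the long slot and two cheeks, lower its slot over the upright stud until the foot lies flat on the board, then slide it square against the mould so that the mould is pushed fully home against the fence, without ramming it. Keep pressing with a steady push of about 10 newtons and finish while still holding it like that, so that I can put on the wing nut; leave the other things where they lie.

Things in the scene. Friction and masses are not known exactly. Their poses are not given: they have to be found in the camera images.
- stop: The stop to fit: plain grey metal angle, 110 long (x), 50 wide, 60 high, metal 6 thick, 0.34 to 0.5 kg; stands on its foot on the table. Origin: underside, below the pressing face; x points out of the pressing face (the way to press), z up. Foot x -110 to 0, y -25 to 25, z 0 to 6, with a slot (slot); upright plate x -6 to 0, z 0 to 60. Two side cheeks (cheeks).
- slot (a point): Middle of the slot in the stop's foot, on the foot's top face (stop frame x -78, y 0, z 6). The slot goes through the foot, 40 long along the stop's x (-98 to -58) and 14 wide. Axes as stop.
- cheeks (a point): Where to grasp the stop, from above, across y: midway between its two upright side cheeks (stop frame x -26, y 0, z 34). The cheeks' outer faces are 50 apart (y -25 and 25); each is 5 thick, from x -50 to -6 and z 6 to 58, with the rear top corner cut off from (x -50, z 34) to (x -34, z 58). Axes as stop.
- board: The work board: plywood, 300 along x, 240 along y, 18 thick, fixed to the table. Origin: centre of its underside, at table height; x points from the stud to the fence, away from the robot; z up. It does not move.
- stud (a point): Top of the upright steel stud in the board: 8 diameter, tip tapered to 4.5 over the last 3, standing 33 above the board's top face; at x -99, y 0, z 51 in the board's frame. Axes as board.
- fence: Wooden fence batten fixed along the board's far edge: 30 (x) by 230 (y) by 34 high. Origin: centre of its underside, at board frame x 130, y 0, z 18; the face towards the mould is 15 nearer the stud (board frame x 115). Axes as board.
- mould: Half of a wooden cigar mould, loose on the board between stud and fence: 130 along x (as the grooves run), 200 along y, 30 high, 0.28 to 0.42 kg. Origin: centre of its underside; x towards the fence. Starts 1 to 9 short of the fence, up to 10 sideways, slightly askew; slides at 1 to 3 N. Home: origin at board x 50, near face at board x -15; the stud is then 84 behind the stop's pressing face.
- spare: Another plain metal angle, not for this job, to be left alone: 70 long, 50 wide, 45 high, no cheeks, two small holes and no slot. Origin as stop. It and the stop stand one on each side of the board; which side varies.
- wing_nut: Wing nut, 36 across the wings, 17 high, lying on the board's left near part; leave alone. Origin: centre of its underside.
- washer: Washer, 26 across, 3 thick, lying on the board's right near part; leave alone. Origin: centre of its underside.
- scraper: Flat scraper with wooden handle, about 195 long, 58 wide, 19 high, on the table at the right, by the bin; leave alone. Origin: underside, near where blade and handle join.
- wax_tin: Round tin, 72 across, 55 high, on the table at the far left; leave alone. Origin: centre of its underside.
- brush: Brush lying on the table at the near right; leave alone. Origin: at the underside, within its length.
- spanner: Spanner, 150 long, lying on the table to the left, by the screw press; leave alone. Origin: at the underside, within its length.
There are look-alikes about, which are no part of the job. What is shaped like the stop but red is not meant.

How it is judged:
On the way:
1. the stop's slot is over the stud and its foot lies flat on the board (x of stud in the frame of stop between -0.097 and -0.059 m and y of stud in the frame of stop between -0.006 and 0.006 m and z of stop in the frame of board below 0.022 m and angle between stop's own z axis and vertical below 0.07 rad), for 0.1 s.
At the end, for the whole second after the job is handed in: Through the last second, at rest: stud in the slot, foot within 4 mm and 4 deg of flat on the board, stop square within 4 deg; mould touching the fence, within 2.5 mm and 1.7 deg of home; stop presses the mould with 5 to 18 N; the robot still holds or pushes the stop (all of step 1 and angle between the x axis of stop and the x axis of board, either way round below 0.07 rad and x of mould in the frame of board above 0.0475 m and angle between the x axis of mould and the x axis of board, either way round below 0.03 rad and angle between mould's own z axis and vertical below 0.04 rad and contact force between stop and mould between 5 and 18 N and contact force between mould and fence above 1 N and linear speed of stop below 0.02 m/s and contact force between any of the fingers, the arm and stop above 2 N); the arm keeps its last pose, push and grip.
It fails at once if the mould was rammed (more than 40 N between stop and mould, or mould and fence) (contact force between stop and mould above 40 N or contact force between mould and fence above 40 N).
It fails at once if another thing was moved by more than 25 mm (distance of any of spare, wing_nut, washer, scraper, wax_tin, brush, spanner from where it was at the start of the episode above 0.025 m).
It also fails if it takes over 42 s, if anything falls off the work surface, if the arm or the gripper's body presses on something with over 40 N, if the wrist force passes 120 N, or if a joint passes its speed limit or range.

### The arm

A 6-joint arm with a two-finger parallel gripper is mounted at the origin on the work surface. World frame = base frame: x ahead of the robot, y to its left, z up, the work surface at z = 0. Lengths are in m, angles in rad, forces in N, time in s.
With the tool pointing down it reaches from about 0.425 to 1.125 m from the base axis. Payload 14.9 kg.
Tool frame: the origin (TCP) lies midway between the tips of the shut fingers; the grasp point (between the pads) lies 19 mm behind it; z points along the fingers, x is the direction in which the jaws open and shut, and the axes are right-handed (so a half turn about z gives the same grasp; the last joint's range is limited). The gripper opens to 91 mm and grips with 3 to 60 N. Pads are 32 mm wide; open, the fingers measure 118 mm over their backs; the gripper's body (76 mm by 178 mm) begins 60 mm behind the grasp point.
Start: joints at [-1.232, 0.379, 1.734, -0, 1.028, -0.033], TCP at [0.254, -0.652, 0.214] pointing down, gripper open.
Joint ranges: [-2.77, 2.77], [-0.74, 2.19], [0, 2.66], [-1.06, 4.2], [0.31, 2.87], [-3.08, 3.08]. Speed limits (rad/s): [1.89, 1.89, 2.39, 3.14, 3.14, 3.14].

### API

Orientations are given as a rotation vector (axis times angle).
In Python, from bench import readout, imaging, robot gives the robot as it stands. The module is installed in compiled form; this text tells all that it offers.
- The arm moves only by the tool play_rows, never from a script. Its argument "series" is a list of rows, each an object of numbers: "wx", "wy", "wz": the turn, a rotation vector about the tool's x, y, z in degrees; "dx", "dy", "dz": the shift along the tool's x, y, z in cm; "hand": the closure, from 0 (fully open) to 1 (shut). In form: [{"wx": .., "wy": .., "wz": .., "dx": .., "dy": .., "dz": .., "hand": ..}, ...]. A call has 1 to 5 rows; each row is the pose to reach, as a shift and turn from the pose commanded when the call began, along the tool's axes at that moment; what a row does not reach only later rows make up. A row lasts 1/8 s, in which the tool goes at most 62.5 mm and 10.7 degrees, less where a joint would pass 70% of its speed; a pose out of reach is approached as far as the arm can. A call with a gripper value outside its range is refused whole. The fingers move at their own pace and stop on an object; the grip force is fixed at half the most. Time passes only in rows, so rows that repeat a pose let the fingers close. It gives the time, the measured TCP pose, the force and the opening at its end, in the units of the state.
- readout.read_state(): the state, without advancing time (a new reading comes with each control period).
- imaging.capture(name): name is "scene" or "top"; returns the picture (400x640x3 uint8, red, green, blue); there is no depth.
- imaging.camera_info(name): a dict with "mtx" (3x3 intrinsics, pixels), "D" ([k1, k2, p1, p2, k3] as OpenCV has them; the pictures are not rectified), "rvec" (rotation vector, rad) and "tvec" (3), from world to camera coordinates, as OpenCV has them. Camera axes: x right, y down, z forward; pixel columns grow to the right and rows downward; lengths in m; the calibration is good to about 2 mm. A picture is of the moment at which its call begins. camera_info takes no time and is no camera call.
- robot.hand_in(): hands the job in, once; it reports no verdict.
The state is a dict: "time_s": time; "joints": joint angles; "dq": joint speeds; "tau": joint torques, N m; "tool_pos": TCP position; "eef_rot": TCP orientation; "wrist_force": force on the tool from outside, world axes, zero at the start; "moment": the same for the moment, N m; "grip_width": finger opening in m.
Only numpy, scipy, OpenCV 4.12 (cv2) and the standard library are available. Lean on these libraries where they do the work, as an engineer would, in place of code of your own. Each camera call takes 0.05 s, during which the arm holds its last target.

## Working session

There is one attempt and no reset: what is moved stays moved. The work goes in short steps, Python scripts to look and compute and a tool call to move; the robot and the scene stay as the last step left them, time stands still between calls to the robot, and variables do not carry over. Pictures are saved under pics/ and viewed, and the job is handed in when it is done.

Besides the shell and the picture viewer there is one more tool, called by a JSON object that holds its "op" and its "data". play_rows: Moves the arm, as the interface text tells. Its arguments: {"type":"object","properties":{"series":{"type":"array"}},"required":["series"]}

```bash
mkdir -p pics
python3 - <<'E'
from bench import readout, imaging, robot
import cv2
print(readout.read_state())
for n in("scene","top"):
    im=imaging.capture(n); cv2.imwrite(f"pics/{n}0.png",im[:,:,::-1]); print(n,imaging.camera_info(n))
E
```

```text
{'time_s': 0.0, 'joints': array([-1.23227157e+00,  3.79420700e-01,  1.73480468e+00, -4.87585029e-06,
        1.02848819e+00, -3.33022135e-02]), 'dq': array([ 0.00070412,  0.00019652, -0.00039566, -0.00184564, -0.00099929,
        0.00194679]), 'tau': array([-6.15054232e-04, -7.63742280e+01, -4.34362185e+01,  6.50062412e-02,
        4.25655849e-02, -1.82123395e-04]), 'tool_pos': array([ 0.2541784 , -0.65178088,  0.21326793]), 'eef_rot': array([-2.59323952e+00,  1.77216468e+00,  1.42339589e-03]), 'wrist_force': array([-0.1133721 , -0.59168898, -0.56649026]), 'moment': array([0.008285  , 0.06309343, 0.0345817 ]), 'grip_width': 0.09159207421052247}
scene {'mtx': array([[455.9959696 ,   0.        , 310.78635943],
       [  0.        , 455.9959696 , 200.83235734],
       [  0.        ,   0.        ,   1.        ]]), 'D': array([-0.08598212,  0.        ,  0.        ,  0.        ,  0.        ]), 'rvec': array([ 1.2279548 ,  2.27049175, -1.01241705]), 'tvec': array([ 0.3131736 , -0.21876898,  1.92515167])}
top {'mtx': array([[473.78075863,   0.        , 320.11192792],
       [  0.        , 473.78075863, 200.75731099],
       [  0.        ,   0.        ,   1.        ]]), 'D': array([-0.08752652,  0.        ,  0.        ,  0.        ,  0.        ]), 'rvec': array([ 2.18463654, -2.16459789,  0.05829471]), 'tvec': array([-0.01569943,  0.52573747,  1.33695988])}
```

```bash
ls pics
```

```text
scene0.png
top0.png
```

View pics/scene0.png

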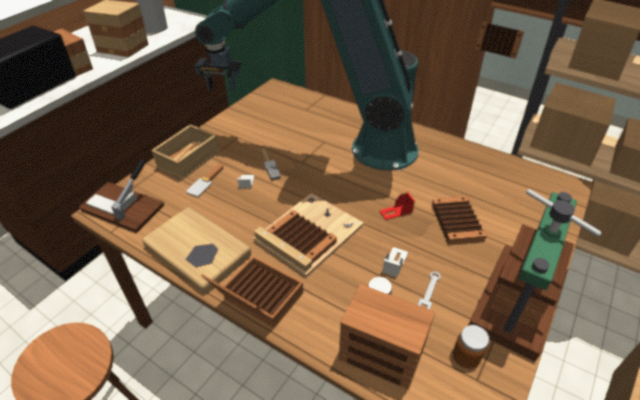

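View pics/top0.png

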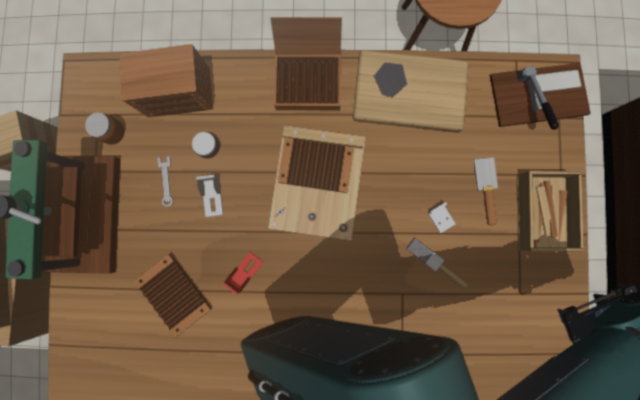

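The overview pictures show the grey stop at top (210,196), the spare at (442,217), the red look-alike at (244,272), and the board around (318,185). The stud is near (312,216). I'll zoom in on these.

Run:
```python
import cv2
a=cv2.imread("pics/top0.png"); b=cv2.imread("pics/scene0.png")
def z(im,x0,y0,w,h,k,n):cv2.imwrite(n,cv2.resize(im[y0:y0+h,x0:x0+w],None,fx=k,fy=k,interpolation=cv2.INTER_CUBIC))
z(a,185,165,50,60,10,"pics/z1.png"); z(a,260,120,112,125,4.8,"pics/z2.png"); z(b,370,235,50,50,12,"pics/z3.png"); z(b,250,190,120,85,6.6,"pics/z4.png")
```

```text
(no output)
```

View pics/z1.png

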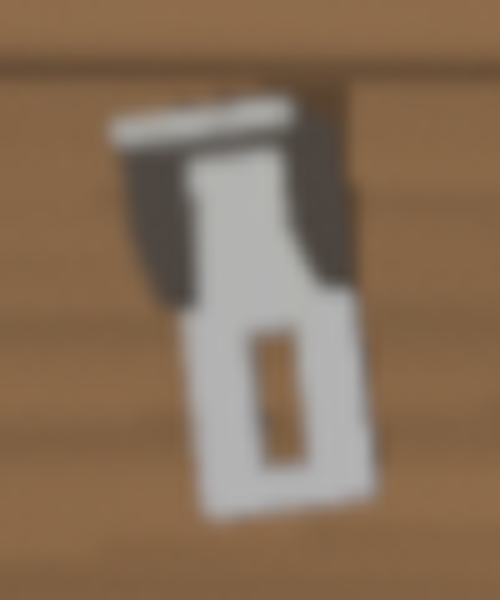

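View pics/z2.png

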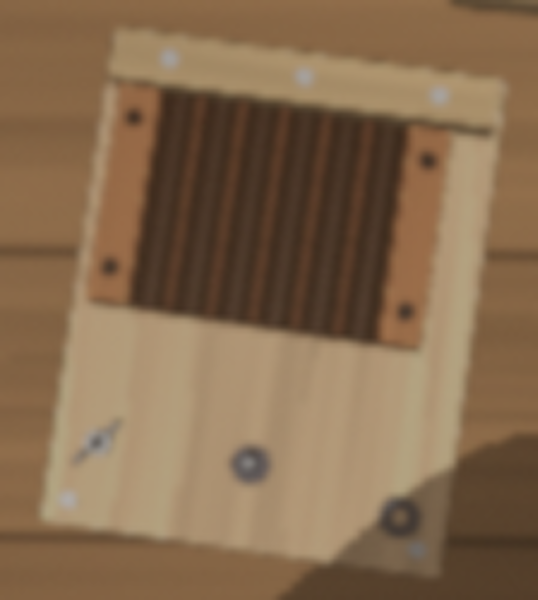

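View pics/z3.png

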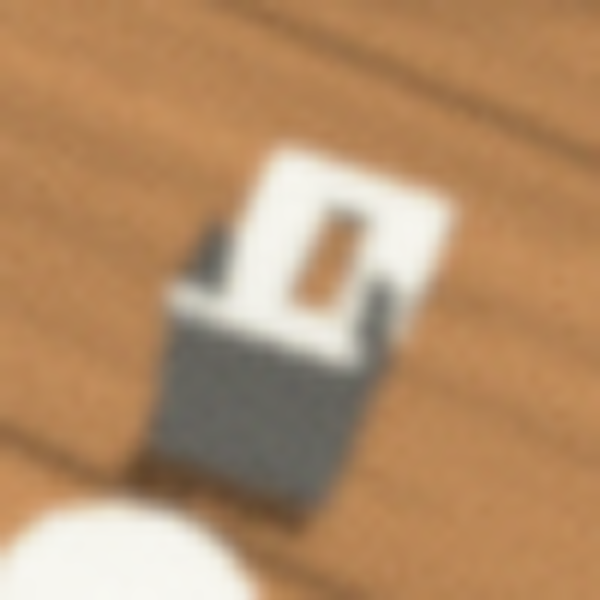

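View pics/z4.png

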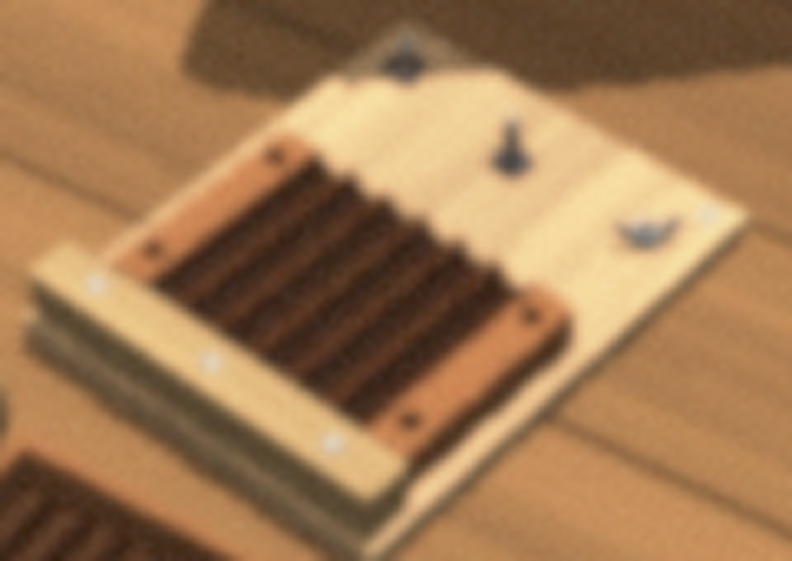

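```bash
cat > h.py <<'E'
import numpy as np,cv2
from bench import imaging
I={n:imaging.camera_info(n) for n in("top","scene")}
def ray(n,px):
    c=I[n];p=cv2.undistortPoints(np.array(px,float).reshape(-1,1,2),c["mtx"],c["D"]).reshape(-1,2)
    R=cv2.Rodrigues(c["rvec"])[0];d=np.c_[p,np.ones(len(p))]@R
    return -R.T@c["tvec"],d
def plane(n,px,z):
    o,d=ray(n,px);return o+d*((z-o[2])/d[:,2])[:,None]
def tri(pt,ps):
    out=[]
    for a,b in zip(np.atleast_2d(pt),np.atleast_2d(ps)):
        o1,d1=ray("top",[a]);o2,d2=ray("scene",[b]);d1=d1[0]/np.linalg.norm(d1);d2=d2[0]/np.linalg.norm(d2)
        s=np.linalg.lstsq(np.c_[d1,-d2],o2-o1,rcond=None)[0]
        p,q=o1+s[0]*d1,o2+s[1]*d2;out.append(np.r_[(p+q)/2,np.linalg.norm(p-q)])
    return np.array(out)
def proj(n,P):
    c=I[n];return cv2.projectPoints(np.array(P,float),c["rvec"],c["tvec"],c["mtx"],c["D"])[0].reshape(-1,2)
def unz(p,x0,y0,k): return (np.array(p,float)+.5)/k-.5+[x0,y0]
E
python3 - <<'E'
import sys;sys.path.insert(0,'.')
from h import *
np.set_printoptions(precision=4,suppress=True)
# stop
def holes(n,box,k,name):
    im=cv2.imread(f"pics/{n}0.png");x,y,w,h=box
    z=cv2.resize(im[y:y+h,x:x+w],None,fx=k,fy=k,interpolation=cv2.INTER_CUBIC)
    b=z[:,:,0].astype(int)
    t=np.quantile(b,.97); lo=np.median(b); m=((b>(t+lo)/2)*255).astype('uint8')
    cv2.imwrite(name,m)
    cs,hi=cv2.findContours(m,cv2.RETR_CCOMP,cv2.CHAIN_APPROX_NONE)
    for c,hh in zip(cs,hi[0]):
        if cv2.contourArea(c)<k*k*3: continue
        r=cv2.minAreaRect(c); print(n,"hole" if hh[3]>=0 else "outer",cv2.contourArea(c)/k/k,unz(r[0],x,y,k),[unz(q,x,y,k).round(2).tolist() for q in cv2.boxPoints(r)])
        if hh[3]<0: print(unz(cv2.approxPolyDP(c,0.02*cv2.arcLength(c,True),True).reshape(-1,2),x,y,k).round(2).tolist())
holes("top",(185,165,50,60),10,"pics/m1.png")
holes("scene",(378,240,40,37),12,"pics/m3.png")
t=unz([(117,38),(502,84),(440,574),(42,520)],260,120,4.8)
print("board fence-top corners FL FR z=.052, near right, near left z=.018")
print(plane("top",t[:2],.052),plane("top",t[2:],.018))
m=unz([(119,85),(448,130),(418,348),(90,300)],260,120,4.8);print("mould z .048",plane("top",m,.048))
st=unz([(247,463)],260,120,4.8); ss=unz([(513,122)],250,190,6.6)
print("stud",tri(st,ss),plane("top",st,.051))
print("stud base scene",plane("scene",unz([(511,170)],250,190,6.6),.018))
w=unz([(97,441),(400,516)],260,120,4.8);print("wing,washer",plane("top",w,.02))
ft=unz([(117,38),(502,84)],260,120,4.8);fs=unz([(408,480),(70,245)],250,190,6.6);print("fence tri",tri(ft,fs))
E
```

```text
top outer 512.9649999999999 [211.3892 197.6138] [[200.3, 180.76], [217.99, 178.55], [222.48, 214.47], [204.79, 216.68]]
[[211.15, 179.55], [203.35, 182.05], [206.25, 216.35], [222.05, 213.05], [219.85, 194.45], [215.55, 191.85]]
top hole 59.035000000000004 [212.4021 204.3901] [[209.25, 197.96], [214.04, 197.42], [215.56, 210.82], [210.76, 211.36]]
top outer 42.714999999999996 [204.598  176.7357] [[195.74, 176.55], [213.07, 174.13], [213.46, 176.93], [196.13, 179.34]]
[[213.25, 175.45], [209.35, 174.65], [197.35, 176.35], [195.95, 178.05], [196.95, 178.85], [212.55, 176.85]]
scene outer 228.92708333333334 [395.7167 255.8083] [[383.77, 260.28], [388.84, 245.06], [407.67, 251.33], [402.59, 266.56]]
[[393.04, 247.04], [388.04, 258.54], [384.12, 259.54], [398.46, 264.71], [400.21, 258.38], [403.71, 259.88], [407.04, 252.12]]
scene hole 31.29861111111111 [397.124  256.3229] [[393.33, 259.39], [397.11, 251.45], [400.91, 253.26], [397.13, 261.2]]
board fence-top corners FL FR z=.052, near right, near left z=.018
[[ 0.7309  0.0931  0.052 ]
 [ 0.7046 -0.1341  0.052 ]] [[ 0.417  -0.1006  0.018 ]
 [ 0.4467  0.1366  0.018 ]]
mould z .048 [[ 0.7035  0.0918  0.048 ]
 [ 0.6777 -0.1027  0.048 ]
 [ 0.5487 -0.0857  0.048 ]
 [ 0.5754  0.1067  0.048 ]]
stud [[0.4806 0.0136 0.0467 0.0003]] [[0.4805 0.0133 0.051 ]]
stud base scene [[0.4869 0.0168 0.018 ]]
wing,washer [[ 0.494   0.1042  0.02  ]
 [ 0.4511 -0.0766  0.02  ]]
fence tri [[ 0.7255  0.0997  0.0557  0.0167]
 [ 0.6964 -0.1251  0.0644  0.0195]]
```

View pics/m1.png

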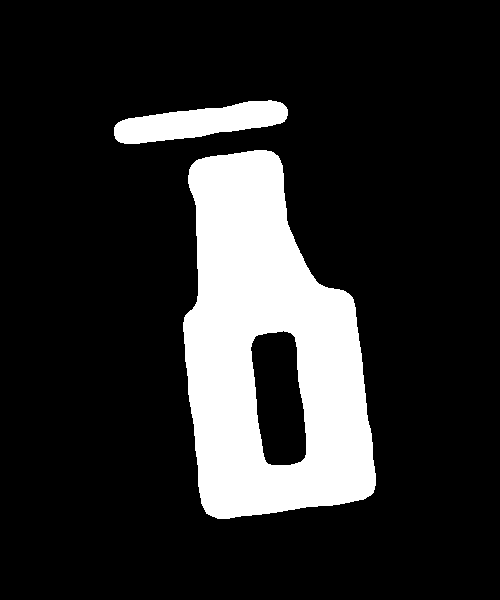

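```bash
cat > fit.py <<'E'
from h import *
np.set_printoptions(precision=4,suppress=True)
def edge(im,p,q,half=3.,n=25,trim=.12,ch=None):
    """sub-pixel edge: line p-q in pixels, sample profiles across; returns refined points"""
    p,q=np.array(p,float),np.array(q,float);u=(q-p)/np.linalg.norm(q-p);v=np.array([-u[1],u[0]])
    g=im.astype(np.float32) if ch is None else im[:,:,ch].astype(np.float32)
    if g.ndim==3:g=g.mean(2)
    s=np.arange(-half,half+.01,.1);out=[]
    for t in np.linspace(trim,1-trim,n):
        c=p+t*(q-p);X=c+s[:,None]*v
        pr=cv2.remap(g,X[None,:,0].astype(np.float32),X[None,:,1].astype(np.float32),cv2.INTER_CUBIC)[0]
        d=np.abs(np.gradient(cv2.GaussianBlur(pr[None],(1,9),0)[0] if False else np.convolve(np.pad(pr,5,mode='edge'),np.ones(11)/11,'valid')))
        d=d*np.exp(-(s/half)**2)
        k=int(d.argmax());lo,hi=max(0,k-12),k+13
        out.append(c+v*(s[lo:hi]*d[lo:hi]).sum()/d[lo:hi].sum())
    return np.array(out)
def wl(n,pts,z):
    P=plane(n,pts,z)[:,:2];l=cv2.fitLine(P.astype(np.float32),cv2.DIST_HUBER,0,.001,.001).ravel()
    r=np.abs((P-l[2:])@[-l[1],l[0]]);return l[2:].astype(float),l[:2].astype(float),np.median(r)
def inter(a,b):
    t=np.linalg.solve(np.c_[a[1],-b[1]],b[0]-a[0]);return a[0]+t[0]*a[1]
E
python3 - <<'E'
from fit import *
im=cv2.imread("pics/top0.png")
def Z(l,*a):return [unz(p,*a) for p in l]
deg=lambda l:(np.degrees(np.arctan2(l[1][1],l[1][0]))+90)%180-90
A=(185,165,10)
E={}
for nm,p,q,z in [("left",(186,330),(205,500),.006),("right",(357,300),(376,480),.006),("rear",(215,518),(370,494),.006),
  ("slotL",(252,345),(264,455),.006),("slotR",(297,345),(306,450),.006),("slotrear",(264,466),(306,461),.006),("slotfront",(250,334),(296,329),.006)]:
    E[nm]=wl("top",edge(im,*Z([p,q],*A),half=2.5,trim=.1),z);print(nm,E[nm],deg(E[nm]))
c1,c2=inter(E["left"],E["rear"]),inter(E["right"],E["rear"]);print("rear corners",c1,c2,np.linalg.norm(c1-c2),(c1+c2)/2)
s=[inter(E[a],E[b]) for a in("slotL","slotR") for b in("slotrear","slotfront")];print("slot",np.array(s),np.mean(s,0))
print("slot hole tri",tri([212.40,204.39],[397.12,256.32]))
A=(260,120,4.8)
B={}
for nm,p,q,z in [("ffar",(117,32),(502,82),.052),("fnear",(112,78),(490,132),.052),("bnear",(42,520),(440,576),.018),("bleft",(85,310),(45,505),.018),("bright",(497,140),(462,430),.018),
  ("mfar",(160,88),(400,122),.048),("mnear",(90,303),(418,350),.048),("mleft",(119,95),(90,295),.048),("mright",(449,140),(420,340),.048)]:
    B[nm]=wl("top",edge(im,*Z([p,q],*A),half=2.5),z);print(nm,B[nm],deg(B[nm]))
for a,b in(("bleft","bnear"),("bright","bnear"),("bleft","ffar"),("bright","ffar"),("mleft","mnear"),("mright","mnear")):print(a,b,inter(B[a],B[b]))
E
```

```text
left (array([0.5027, 0.3279]), array([0.9903, 0.1393]), np.float64(0.00018740813974097787)) 8.004992110830727
right (array([0.5191, 0.2785]), array([0.9913, 0.1317]), np.float64(0.00015634274318094364)) 7.568011986110818
rear (array([0.482 , 0.2967]), array([ 0.1407, -0.99  ]), np.float64(0.00010173559828394031)) -81.90879644064684
slotL (array([0.5128, 0.3102]), array([0.9881, 0.1538]), np.float64(4.952358567219737e-05)) 8.848366380099321
slotR (array([0.5143, 0.2966]), array([0.9899, 0.142 ]), np.float64(0.0001047031358792225)) 8.162558483021641
slotrear (array([0.4942, 0.3001]), array([ 0.146 , -0.9893]), np.float64(6.189252908234053e-05)) -81.60645821884006
slotfront (array([0.5333, 0.3062]), array([ 0.1304, -0.9915]), np.float64(5.421863314956237e-05)) -82.50914989872676
rear corners [0.478  0.3244] [0.4852 0.274 ] 0.05084492770707237 [0.4816 0.2992]
slot [[0.4932 0.3071]
 [0.5323 0.3132]
 [0.4952 0.2938]
 [0.5342 0.2994]] [0.5137 0.3034]
slot hole tri [[0.5136 0.304  0.0037 0.0004]]
ffar (array([ 0.7221, -0.0166]), array([0.1276, 0.9918]), np.float64(0.0003153966701150034)) 82.
[... 394 characters left out ...]
9918, -0.1275]), np.float64(0.0003019367036289505)) -7.325239862101228
mfar (array([ 0.6926, -0.0133]), array([0.1302, 0.9915]), np.float64(0.00029085134718970365)) 82.52061757532095
mnear (array([ 0.5576, -0.0104]), array([0.1419, 0.9899]), np.float64(0.00014230039741235288)) 81.84065155885634
mleft (array([0.6376, 0.1008]), array([ 0.9904, -0.1379]), np.float64(0.00024382969099180648)) -7.929080326520875
mright (array([ 0.6077, -0.0955]), array([ 0.9904, -0.1382]), np.float64(0.0002591135881625005)) -7.942466689403602
bleft bnear [0.4463 0.138 ]
bright bnear [ 0.4153 -0.1003]
bleft ffar [0.7363 0.0937]
bright ffar [ 0.7065 -0.1378]
mleft mnear [0.5748 0.1096]
mright mnear [ 0.5466 -0.0869]
```

```bash
cat > go.py <<'E'
from h import *
from bench import readout
from scipy.spatial.transform import Rotation as Ro
import sys
def st(): return readout.read_state()
def to(pos,yaw,s=None,ref=None):
    """yaw = direction (deg) of stop x in world; tool x = +-stop y; prints move in tool axes"""
    s=s or st();R=Ro.from_rotvec(s["eef_rot"]).as_matrix()
    c,n=np.cos(np.radians(yaw)),np.sin(np.radians(yaw))
    for sg in(1,-1):
        x=sg*np.array([-n,c,0]);z=np.array([0,0,-1.]);T=np.c_[x,np.cross(z,x),z]
        w=np.degrees(Ro.from_matrix(R.T@T).as_rotvec())
        print(sg,"d cm",(R.T@(np.array(pos)-s["tool_pos"])*100).round(2),"w deg",w.round(2))
def show():
    s=st();R=Ro.from_rotvec(s["eef_rot"]).as_matrix()
    print("t",round(s["time_s"],2),"pos",s["tool_pos"].round(4),"toolx yaw",np.degrees(np.arctan2(R[1,0],R[0,0])).round(2),"tilt",R[:,2].round(4),"F",s["wrist_force"].round(2),"M",s["moment"].round(2),"w",round(s["grip_width"],4),"q",s["joints"].round(2))
E
python3 - <<'E'
from go import *
show(); to((.5651,.3109,.214),8.1); to((.56,-.2,.214),8.1)
E
```

```text
t 0.1 pos [ 0.2542 -0.6518  0.2133] toolx yaw -68.7 tilt [-3.e-04  1.e-03 -1.e+00] F [-0.25  0.88 -0.17] M [0.01 0.02 0.02] w 0.0913 q [-1.23  0.38  1.73  0.    1.03 -0.03]
1 d cm [-7.840e+01 -6.394e+01  2.000e-02] w deg [-8.000e-02  1.000e-02 -1.668e+02]
-1 d cm [-7.840e+01 -6.394e+01  2.000e-02] w deg [ 0.    0.06 13.2 ]
1 d cm [-3.099e+01 -4.490e+01 -3.000e-02] w deg [-8.000e-02  1.000e-02 -1.668e+02]
-1 d cm [-3.099e+01 -4.490e+01 -3.000e-02] w deg [ 0.    0.06 13.2 ]
```

{"op": "play_rows", "data": {"series": [{"dx": -3.4, "dy": -4.9, "dz": 0, "wx": 0, "wy": 0, "wz": 3, "hand": 0}, {"dx": -6.8, "dy": -9.8, "dz": 0, "wx": 0, "wy": 0, "wz": 6, "hand": 0}, {"dx": -10.2, "dy": -14.7, "dz": 0, "wx": 0, "wy": 0, "wz": 9, "hand": 0}, {"dx": -13.6, "dy": -19.6, "dz": 0, "wx": 0, "wy": 0, "wz": 13.2, "hand": 0}, {"dx": -17, "dy": -24.5, "dz": 0, "wx": 0, "wy": 0, "wz": 13.2, "hand": 0}]}}

```text
time_s: 0.72
tool_pos: [0.4215, -0.403, 0.2138]
eef_rot: [-2.371, 2.06, 0.0]
wrist_force: [0.9, -0.4, 0.2]
grip_width: 0.0913
```

Run:
```python
from go import *
show(); to((.5651,.3109,.214),8.1)
```

```text
t 0.72 pos [ 0.4215 -0.403   0.2138] toolx yaw -81.97 tilt [-1.e-04  1.e-04 -1.e+00] F [ 0.88 -0.44  0.17] M [-0.04  0.03 -0.  ] w 0.0913 q [-0.8   0.2   1.97  0.    0.97  0.63]
1 d cm [-6.869e+01 -2.419e+01 -1.000e-02] w deg [ 1.0000e-02 -0.0000e+00  1.7993e+02]
-1 d cm [-6.869e+01 -2.419e+01 -1.000e-02] w deg [ 0.    0.01 -0.07]
```

{"op": "play_rows", "data": {"series": [{"dx": -5.5, "dy": -2.5, "hand": 0}, {"dx": -11, "dy": -5, "hand": 0}, {"dx": -16.5, "dy": -7.5, "hand": 0}, {"dx": -22, "dy": -10, "hand": 0}, {"dx": -27.5, "dy": -12.5, "hand": 0}]}}

```text
$.series[0]: bad value
```

{"op": "play_rows", "data": {"series": [{"dx": -5.5, "dy": -2, "hand": 0}, {"dx": -11, "dy": -4, "hand": 0}, {"dx": -16.5, "dy": -6, "hand": 0}, {"dx": -22, "dy": -8, "hand": 0}, {"dx": -27.5, "dy": -10, "hand": 0}]}}

```text
$.series[0]: bad value
```

Run:
```python
from go import *
show(); to((.5651,.3109,.214),8.1)
```

```text
t 0.72 pos [ 0.4215 -0.403   0.2138] toolx yaw -81.97 tilt [-1.e-04  1.e-04 -1.e+00] F [ 0.88 -0.44  0.17] M [-0.04  0.03 -0.  ] w 0.0913 q [-0.8   0.2   1.97  0.    0.97  0.63]
1 d cm [-6.869e+01 -2.419e+01 -1.000e-02] w deg [ 1.0000e-02 -0.0000e+00  1.7993e+02]
-1 d cm [-6.869e+01 -2.419e+01 -1.000e-02] w deg [ 0.    0.01 -0.07]
```

All keys are needed in every row.

{"op": "play_rows", "data": {"series": [{"dx": -5.5, "dy": -2.5, "dz": 0, "wx": 0, "wy": 0, "wz": 0, "hand": 0}, {"dx": -11, "dy": -5, "dz": 0, "wx": 0, "wy": 0, "wz": 0, "hand": 0}, {"dx": -16.5, "dy": -7.5, "dz": 0, "wx": 0, "wy": 0, "wz": 0, "hand": 0}, {"dx": -22, "dy": -10, "dz": 0, "wx": 0, "wy": 0, "wz": 0, "hand": 0}, {"dx": -27.5, "dy": -12.5, "dz": 0, "wx": 0, "wy": 0, "wz": 0, "hand": 0}]}}

```text
time_s: 1.35
tool_pos: [0.5059, -0.113, 0.214]
eef_rot: [-2.373, 2.059, -0.0]
wrist_force: [1.1, -0.3, 0.7]
grip_width: 0.091
```

{"op": "play_rows", "data": {"series": [{"dx": -5.5, "dy": -2, "dz": 0, "wx": 0, "wy": 0, "wz": 0, "hand": 0}, {"dx": -11, "dy": -4, "dz": 0, "wx": 0, "wy": 0, "wz": 0, "hand": 0}, {"dx": -16.5, "dy": -6, "dz": 0, "wx": 0, "wy": 0, "wz": 0, "hand": 0}, {"dx": -22, "dy": -8, "dz": 0, "wx": 0, "wy": 0, "wz": 0, "hand": 0}, {"dx": -27.5, "dy": -10, "dz": 0, "wx": 0, "wy": 0, "wz": 0, "hand": 0}]}}

```text
time_s: 1.98
tool_pos: [0.566, 0.1734, 0.2138]
eef_rot: [2.373, -2.059, -0.0]
wrist_force: [0.7, 0.1, 1.0]
grip_width: 0.0909
```

Run:
```python
from go import *
show(); to((.5651,.3109,.214),8.1)
```

```text
t 1.98 pos [0.566  0.1734 0.2138] toolx yaw -81.89 tilt [-2.e-04 -1.e-04 -1.e+00] F [0.65 0.08 1.05] M [-0.01  0.02 -0.01] w 0.0909 q [ 0.26  0.21  1.96 -0.    0.97  1.69]
1 d cm [-13.62  -1.85  -0.02] w deg [ 0.0000e+00  2.0000e-02 -1.7999e+02]
-1 d cm [-13.62  -1.85  -0.02] w deg [ 0.01 -0.    0.01]
```

{"op": "play_rows", "data": {"series": [{"dx": -5, "dy": -0.7, "dz": 0, "wx": 0, "wy": 0, "wz": 0, "hand": 0}, {"dx": -10, "dy": -1.4, "dz": 0, "wx": 0, "wy": 0, "wz": 0, "hand": 0}, {"dx": -13.5, "dy": -1.9, "dz": 0, "wx": 0, "wy": 0, "wz": 0, "hand": 0}, {"dx": -13.5, "dy": -1.9, "dz": 4, "wx": 0, "wy": 0, "wz": 0, "hand": 0}, {"dx": -13.5, "dy": -1.9, "dz": 8, "wx": 0, "wy": 0, "wz": 0, "hand": 0}]}}

```text
time_s: 2.6
tool_pos: [0.5657, 0.3084, 0.133]
eef_rot: [-2.373, 2.057, -0.0]
wrist_force: [1.7, 0.4, -0.3]
grip_width: 0.0911
```

{"op": "play_rows", "data": {"series": [{"dx": 0, "dy": 0, "dz": 0, "wx": 0, "wy": 0, "wz": 0, "hand": 0}, {"dx": 0, "dy": 0, "dz": 0, "wx": 0, "wy": 0, "wz": 0, "hand": 0}]}}

```text
time_s: 2.85
tool_pos: [0.5664, 0.308, 0.1352]
eef_rot: [-2.372, 2.058, -0.001]
wrist_force: [1.0, -0.1, 0.7]
grip_width: 0.0916
```

Run:
```python
from go import *
show(); to((.5651,.3109,.017),8.1)
```

```text
t 2.85 pos [0.5664 0.308  0.1352] toolx yaw -81.9 tilt [ 9.e-04  5.e-04 -1.e+00] F [ 0.96 -0.06  0.65] M [ 0.05  0.02 -0.01] w 0.0916 q [0.46 0.39 1.88 0.   0.86 1.89]
1 d cm [-0.3   0.1  11.82] w deg [3.0e-02 9.0e-02 1.8e+02]
-1 d cm [-0.3   0.1  11.82] w deg [-0.05  0.02 -0.  ]
```

{"op": "play_rows", "data": {"series": [{"dx": -0.3, "dy": 0.1, "dz": 3.5, "wx": 0, "wy": 0, "wz": 0, "hand": 0}, {"dx": -0.3, "dy": 0.1, "dz": 7, "wx": 0, "wy": 0, "wz": 0, "hand": 0}, {"dx": -0.3, "dy": 0.1, "dz": 10, "wx": 0, "wy": 0, "wz": 0, "hand": 0}, {"dx": -0.3, "dy": 0.1, "dz": 11.5, "wx": 0, "wy": 0, "wz": 0, "hand": 0}, {"dx": -0.3, "dy": 0.1, "dz": 11.5, "wx": 0, "wy": 0, "wz": 0, "hand": 0}]}}

```text
time_s: 3.48
tool_pos: [0.5648, 0.3107, 0.0195]
eef_rot: [-2.373, 2.059, -0.0]
wrist_force: [-0.1, -0.3, 0.2]
grip_width: 0.0912
```

Run:
```python
from go import *
show()
for n in("top","scene"):
    im=imaging.capture(n)[:,:,::-1]; cv2.imwrite(f"pics/{n}1.png",im)
    x,y,w,h={"top":(150,130,120,120),"scene":(330,150,130,150)}[n]
    cv2.imwrite(f"pics/{n}1z.png",cv2.resize(im[y:y+h,x:x+w],None,fx=4,fy=4,interpolation=cv2.INTER_CUBIC))
```

```text
t 3.48 pos [0.5648 0.3107 0.0195] toolx yaw -81.91 tilt [ 2.e-04  1.e-04 -1.e+00] F [-0.11 -0.26  0.24] M [ 0.03 -0.01 -0.03] w 0.0912 q [0.47 0.57 1.89 0.   0.68 1.9 ]
```

View pics/top1z.png

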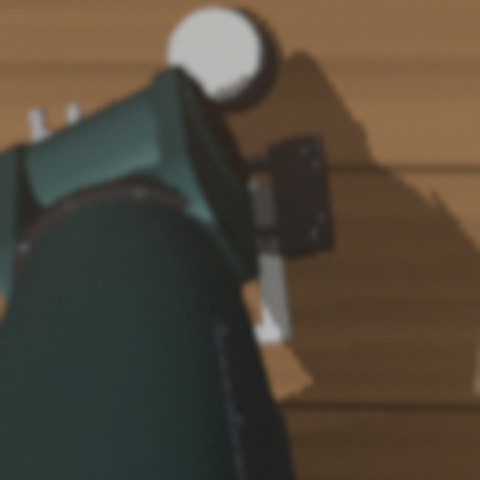

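View pics/scene1z.png

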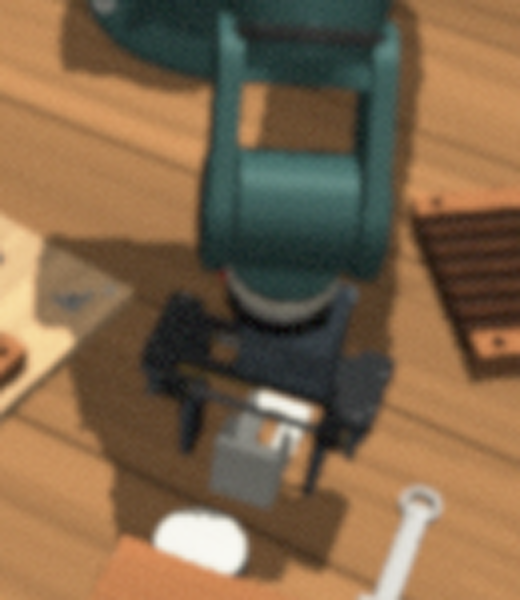

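The stop sits centred between the fingers: the scene crop shows the upright at (250,470) with a finger at about (190,420) and another at about (315,450). I'll close the gripper.

{"op": "play_rows", "data": {"series": [{"dx": 0, "dy": 0, "dz": 0, "wx": 0, "wy": 0, "wz": 0, "hand": 1}, {"dx": 0, "dy": 0, "dz": 0, "wx": 0, "wy": 0, "wz": 0, "hand": 1}, {"dx": 0, "dy": 0, "dz": 0, "wx": 0, "wy": 0, "wz": 0, "hand": 1}, {"dx": 0, "dy": 0, "dz": 0, "wx": 0, "wy": 0, "wz": 0, "hand": 1}, {"dx": 0, "dy": 0, "dz": 0, "wx": 0, "wy": 0, "wz": 0, "hand": 1}]}}

```text
time_s: 4.2
tool_pos: [0.5644, 0.3106, 0.019]
eef_rot: [-2.373, 2.059, 0.0]
wrist_force: [-0.3, -0.4, 1.8]
grip_width: 0.0499
```

Run:
```python
from go import *
show()
```

```text
t 4.2 pos [0.5644 0.3106 0.019 ] toolx yaw -81.9 tilt [ 0.e+00  1.e-04 -1.e+00] F [-0.3  -0.37  1.75] M [ 0.03  0.06 -0.06] w 0.0499 q [0.47 0.57 1.89 0.   0.68 1.9 ]
```

{"op": "play_rows", "data": {"series": [{"dx": 0, "dy": 0, "dz": -1, "wx": 0, "wy": 0, "wz": 0, "hand": 1}, {"dx": 0, "dy": 0, "dz": -4, "wx": 0, "wy": 0, "wz": 0, "hand": 1}, {"dx": 0, "dy": 0, "dz": -8, "wx": 0, "wy": 0, "wz": 0, "hand": 1}, {"dx": 0, "dy": 0, "dz": -11, "wx": 0, "wy": 0, "wz": 0, "hand": 1}, {"dx": 0, "dy": 0, "dz": -11, "wx": 0, "wy": 0, "wz": 0, "hand": 1}]}}

```text
time_s: 4.82
tool_pos: [0.5655, 0.3111, 0.1312]
eef_rot: [-2.37, 2.057, -0.002]
wrist_force: [1.0, -0.3, -5.1]
grip_width: 0.0499
```

Run:
```python
from go import *
show(); to((.5221,.0076,.13),-7.45)
```

```text
t 4.83 pos [0.5655 0.3111 0.1312] toolx yaw -81.9 tilt [ 0.0033  0.0017 -1.    ] F [ 1.   -0.33 -5.12] M [-0.01 -0.02  0.03] w 0.0499 q [ 0.47  0.4   1.88 -0.    0.86  1.9 ]
1 d cm [29.44  8.57  0.05] w deg [-1.4000e-01 -2.8000e-01 -1.6445e+02]
-1 d cm [29.44  8.57  0.05] w deg [-0.19  0.1  15.55]
```

{"op": "play_rows", "data": {"series": [{"dx": 3, "dy": 0.9, "dz": 0, "wx": 0, "wy": 0, "wz": 1.5, "hand": 1}, {"dx": 8, "dy": 2.3, "dz": 0, "wx": 0, "wy": 0, "wz": 4, "hand": 1}, {"dx": 13, "dy": 3.8, "dz": 0, "wx": 0, "wy": 0, "wz": 7, "hand": 1}, {"dx": 18, "dy": 5.2, "dz": 0, "wx": 0, "wy": 0, "wz": 10, "hand": 1}, {"dx": 22, "dy": 6.4, "dz": 0, "wx": 0, "wy": 0, "wz": 13, "hand": 1}]}}

```text
time_s: 5.45
tool_pos: [0.5305, 0.0819, 0.1274]
eef_rot: [2.121, -2.315, -0.002]
wrist_force: [0.2, 0.1, -5.0]
grip_width: 0.0497
```

Run:
```python
from go import *
show(); to((.5221,.0076,.13),-7.45)
```

```text
t 5.45 pos [0.5305 0.0819 0.1274] toolx yaw -95.02 tilt [-2.2e-03 -3.0e-04 -1.0e+00] F [ 0.24  0.09 -5.01] M [ 0.02 -0.03  0.04] w 0.0497 q [ 0.11  0.25  2.1  -0.    0.79  1.77]
1 d cm [ 7.48  0.19 -0.25] w deg [ 5.0000e-02  1.9000e-01 -1.7757e+02]
-1 d cm [ 7.48  0.19 -0.25] w deg [ 0.12 -0.03  2.43]
```

{"op": "play_rows", "data": {"series": [{"dx": 4, "dy": 0.1, "dz": 0, "wx": 0, "wy": 0, "wz": 1.5, "hand": 1}, {"dx": 7, "dy": 0.2, "dz": 0, "wx": 0, "wy": 0, "wz": 2.4, "hand": 1}, {"dx": 7.4, "dy": 0.2, "dz": 0, "wx": 0, "wy": 0, "wz": 2.4, "hand": 1}, {"dx": 7.4, "dy": 0.2, "dz": 0, "wx": 0, "wy": 0, "wz": 2.4, "hand": 1}, {"dx": 7.4, "dy": 0.2, "dz": 0, "wx": 0, "wy": 0, "wz": 2.4, "hand": 1}]}}

```text
time_s: 6.08
tool_pos: [0.5236, 0.0109, 0.1285]
eef_rot: [2.076, -2.357, -0.001]
wrist_force: [0.6, 0.3, -4.4]
grip_width: 0.0501
```

Run:
```python
from go import *
show(); to((.5221,.0076,.080),-7.45)
for n in("top","scene"):
    im=imaging.capture(n)[:,:,::-1]; cv2.imwrite(f"pics/{n}2.png",im)
    x,y,w,h={"top":(250,110,130,140),"scene":(230,110,150,150)}[n]
    cv2.imwrite(f"pics/{n}2z.png",cv2.resize(im[y:y+h,x:x+w],None,fx=4,fy=4,interpolation=cv2.INTER_CUBIC))
```

```text
t 6.08 pos [0.5236 0.0109 0.1285] toolx yaw -97.25 tilt [-6.e-04  1.e-04 -1.e+00] F [ 0.6   0.34 -4.42] M [ 0.08 -0.04 -0.02] w 0.0501 q [-0.02  0.23  2.13  0.    0.78  1.67]
1 d cm [0.34 0.1  4.85] w deg [-0.000e+00  6.000e-02 -1.798e+02]
-1 d cm [0.34 0.1  4.85] w deg [0.04 0.   0.2 ]
```

View pics/top2z.png

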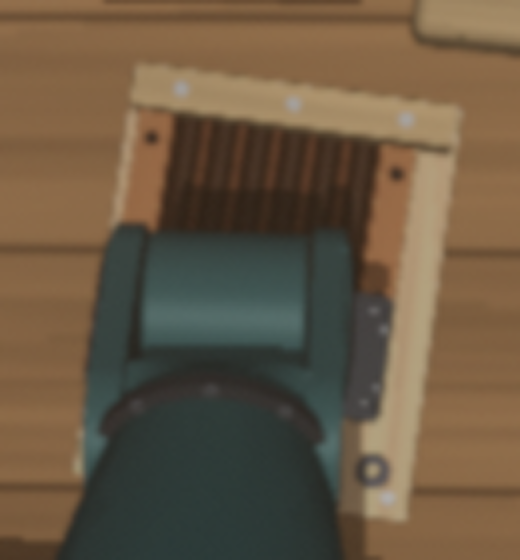

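View pics/scene2z.png

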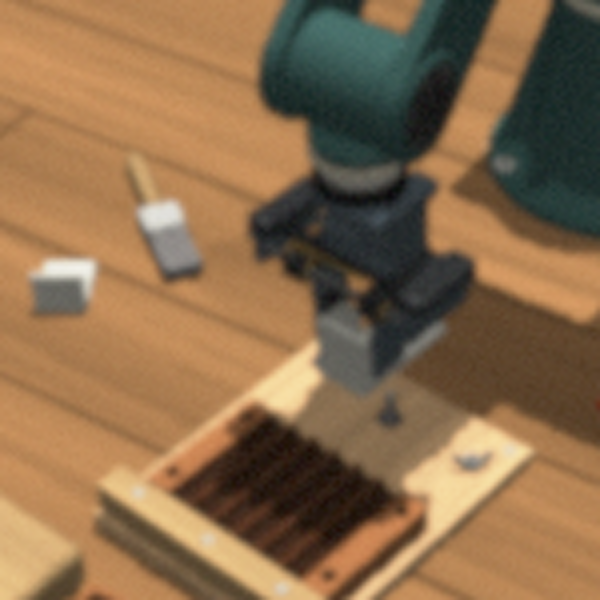

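{"op": "play_rows", "data": {"series": [{"dx": 0.3, "dy": 0.1, "dz": 2, "wx": 0, "wy": 0, "wz": 0.2, "hand": 1}, {"dx": 0.3, "dy": 0.1, "dz": 4, "wx": 0, "wy": 0, "wz": 0.2, "hand": 1}, {"dx": 0.3, "dy": 0.1, "dz": 4.8, "wx": 0, "wy": 0, "wz": 0.2, "hand": 1}, {"dx": 0.3, "dy": 0.1, "dz": 4.8, "wx": 0, "wy": 0, "wz": 0.2, "hand": 1}, {"dx": 0.3, "dy": 0.1, "dz": 4.8, "wx": 0, "wy": 0, "wz": 0.2, "hand": 1}]}}

```text
time_s: 6.8
tool_pos: [0.5229, 0.0075, 0.0816]
eef_rot: [-2.071, 2.361, -0.001]
wrist_force: [-0.8, -0.2, -5.1]
grip_width: 0.0499
```

Run:
```python
from go import *
show(); to((.5221,.0076,.037),-7.45)
im=imaging.capture("scene")[:,:,::-1]; cv2.imwrite("pics/scene3.png",im)
x,y,w,h=(290,160,70,70)
cv2.imwrite("pics/scene3z.png",cv2.resize(im[y:y+h,x:x+w],None,fx=8,fy=8,interpolation=cv2.INTER_CUBIC))
```

```text
t 6.8 pos [0.5229 0.0075 0.0816] toolx yaw -97.49 tilt [ 9.e-04 -0.e+00 -1.e+00] F [-0.84 -0.18 -5.09] M [ 0.04 -0.06  0.03] w 0.0499 q [-0.03  0.31  2.14 -0.    0.69  1.67]
1 d cm [-0.    0.08  4.46] w deg [1.0000e-02 8.0000e-02 1.7996e+02]
-1 d cm [-0.    0.08  4.46] w deg [-0.05  0.   -0.04]
```

View pics/scene3z.png

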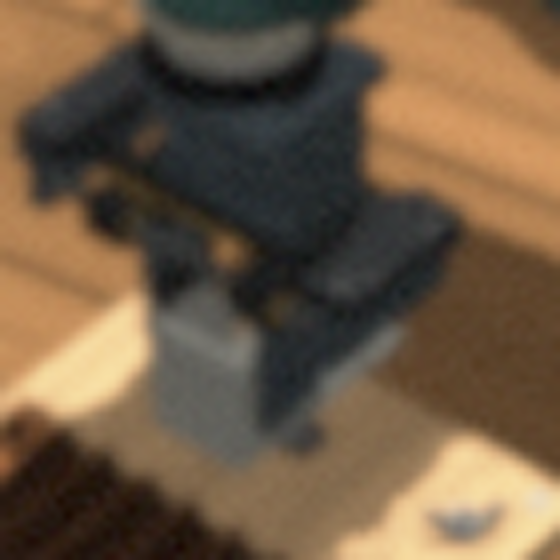

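The scene crop shows the pressing face with bottom corners at about (158,420) and (245,462), and the stud base at about (305,435) behind it. I'll check these against the predicted corners.

Run:
```python
from go import *
s=st();p=s["tool_pos"];u=np.array([.9916,-.1297,0]);v=np.array([.1297,.9916,0])
O=p+.0266*u;O[2]=p[2]-.019
P=[O+v*y+[0,0,z] for z in(0,.06) for y in(-.025,.025)]
print(((proj("scene",P)-[290,160]+.5)*8-.5).round(0))
print("stud base/tip", ((proj("scene",[[.481,.013,.018],[.481,.013,.051]])-[290,160]+.5)*8-.5).round(0), ((proj("scene",[[.481,.013,.018],[.481,.013,.051]])-[250,190]+.5)*6.6-.5).round(0))
```

```text
[[152. 420.]
 [241. 473.]
 [149. 316.]
 [241. 369.]]
stud base/tip [[299. 435.]
 [300. 381.]] [[511. 161.]
 [511. 116.]]
```

{"op": "play_rows", "data": {"series": [{"dx": 0, "dy": 0.08, "dz": 1, "wx": 0, "wy": 0, "wz": 0, "hand": 1}, {"dx": 0, "dy": 0.08, "dz": 1.5, "wx": 0, "wy": 0, "wz": 0, "hand": 1}, {"dx": 0, "dy": 0.08, "dz": 1.5, "wx": 0, "wy": 0, "wz": 0, "hand": 1}]}}

```text
time_s: 7.22
tool_pos: [0.5212, 0.0074, 0.0653]
eef_rot: [2.071, -2.361, -0.001]
wrist_force: [0.5, -0.3, -5.3]
grip_width: 0.0501
```

Run:
```python
from go import *
show(); to((.5221,.0076,.037),-7.45)
im=imaging.capture("scene")[:,:,::-1]; cv2.imwrite("pics/scene4.png",im)
x,y,w,h=(290,160,70,70)
cv2.imwrite("pics/scene4z.png",cv2.resize(im[y:y+h,x:x+w],None,fx=8,fy=8,interpolation=cv2.INTER_CUBIC))
```

```text
t 7.22 pos [0.5212 0.0074 0.0653] toolx yaw -97.5 tilt [-0.0011  0.     -1.    ] F [ 0.52 -0.3  -5.34] M [-0.04 -0.03  0.06] w 0.0501 q [-0.03  0.34  2.14  0.    0.66  1.67]
1 d cm [-0.03 -0.09  2.83] w deg [-1.0000e-02 -1.0000e-01  1.7995e+02]
-1 d cm [-0.03 -0.09  2.83] w deg [ 0.06 -0.01 -0.05]
```

View pics/scene4z.png

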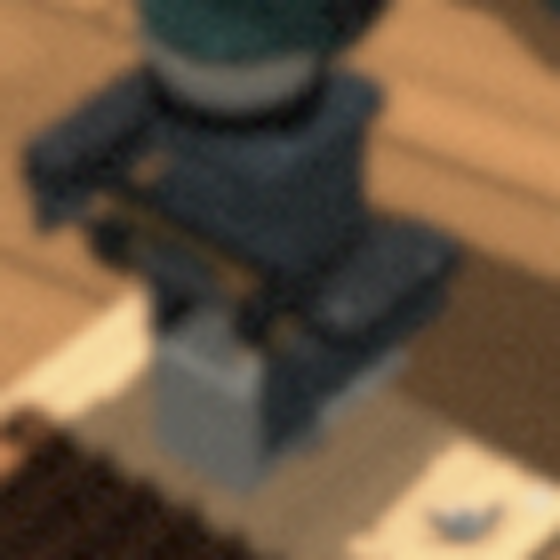

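The foot's underside is now below the tip height and the wrist force hasn't risen, so the stud is in the slot. I'll go down to the board.

{"op": "play_rows", "data": {"series": [{"dx": 0, "dy": -0.03, "dz": 0.8, "wx": 0, "wy": 0, "wz": 0, "hand": 1}, {"dx": 0, "dy": -0.03, "dz": 1.6, "wx": 0, "wy": 0, "wz": 0, "hand": 1}, {"dx": 0, "dy": -0.03, "dz": 2.3, "wx": 0, "wy": 0, "wz": 0, "hand": 1}, {"dx": 0, "dy": -0.03, "dz": 2.5, "wx": 0, "wy": 0, "wz": 0, "hand": 1}, {"dx": 0, "dy": -0.03, "dz": 2.5, "wx": 0, "wy": 0, "wz": 0, "hand": 1}]}}

```text
time_s: 7.9
tool_pos: [0.5218, 0.0074, 0.0408]
eef_rot: [2.071, -2.362, -0.0]
wrist_force: [-0.6, 1.1, -5.2]
grip_width: 0.05
```

Run:
```python
from go import *
show(); to((.5221,.0076,.037),-7.45)
```

```text
t 7.9 pos [0.5218 0.0074 0.0408] toolx yaw -97.5 tilt [-2.e-04  0.e+00 -1.e+00] F [-0.56  1.14 -5.2 ] M [ 0.06 -0.03 -0.01] w 0.05 q [-0.03  0.39  2.14  0.    0.61  1.67]
1 d cm [-0.02 -0.02  0.38] w deg [-0.0000e+00 -2.0000e-02  1.7995e+02]
-1 d cm [-0.02 -0.02  0.38] w deg [ 0.01 -0.   -0.05]
```

{"op": "play_rows", "data": {"series": [{"dx": 0, "dy": 0, "dz": 0.2, "wx": 0, "wy": 0, "wz": 0, "hand": 1}, {"dx": 0, "dy": 0, "dz": 0.35, "wx": 0, "wy": 0, "wz": 0, "hand": 1}, {"dx": 0, "dy": 0, "dz": 0.35, "wx": 0, "wy": 0, "wz": 0, "hand": 1}]}}

```text
time_s: 8.28
tool_pos: [0.5218, 0.0074, 0.0374]
eef_rot: [2.071, -2.362, -0.0]
wrist_force: [0.7, -0.2, -5.2]
grip_width: 0.0497
```

Run:
```python
from go import *
show()
```

```text
t 8.28 pos [0.5218 0.0074 0.0374] toolx yaw -97.5 tilt [-1.e-04 -0.e+00 -1.e+00] F [ 0.7  -0.23 -5.18] M [ 0.02 -0.02  0.06] w 0.0497 q [-0.03  0.4   2.14 -0.    0.6   1.67]
```

{"op": "play_rows", "data": {"series": [{"dx": 0, "dy": 0, "dz": 0.05, "wx": 0, "wy": 0, "wz": 0, "hand": 1}, {"dx": 0, "dy": 0, "dz": 0.1, "wx": 0, "wy": 0, "wz": 0, "hand": 1}, {"dx": 0, "dy": 0, "dz": 0.1, "wx": 0, "wy": 0, "wz": 0, "hand": 1}]}}

```text
time_s: 8.65
tool_pos: [0.5219, 0.0074, 0.0369]
eef_rot: [2.071, -2.362, -0.0]
wrist_force: [-4.8, 1.3, 8.5]
grip_width: 0.05
```

Run:
```python
from go import *
show()
```

```text
t 8.65 pos [0.5219 0.0074 0.0369] toolx yaw -97.5 tilt [-2.e-04 -0.e+00 -1.e+00] F [-4.79  1.27  8.47] M [0.01 0.82 0.01] w 0.05 q [-0.03  0.4   2.14 -0.    0.6   1.67]
```

{"op": "play_rows", "data": {"series": [{"dx": 0, "dy": 0, "dz": -0.04, "wx": 0, "wy": 0, "wz": 0, "hand": 1}, {"dx": 0, "dy": -0.2, "dz": -0.04, "wx": 0, "wy": 0, "wz": 0, "hand": 1}, {"dx": 0, "dy": -0.4, "dz": -0.04, "wx": 0, "wy": 0, "wz": 0, "hand": 1}, {"dx": 0, "dy": -0.6, "dz": -0.04, "wx": 0, "wy": 0, "wz": 0, "hand": 1}, {"dx": 0, "dy": -0.6, "dz": -0.04, "wx": 0, "wy": 0, "wz": 0, "hand": 1}]}}

```text
time_s: 9.28
tool_pos: [0.5273, 0.0068, 0.0369]
eef_rot: [2.071, -2.361, -0.001]
wrist_force: [0.0, 0.4, -5.3]
grip_width: 0.0499
```

Run:
```python
from go import *
show()
for n in("top","scene"):
    im=imaging.capture(n)[:,:,::-1]; cv2.imwrite(f"pics/{n}5.png",im)
    x,y,w,h={"top":(250,110,130,140),"scene":(240,140,130,130)}[n]
    cv2.imwrite(f"pics/{n}5z.png",cv2.resize(im[y:y+h,x:x+w],None,fx=4,fy=4,interpolation=cv2.INTER_CUBIC))
```

```text
t 9.28 pos [0.5273 0.0068 0.0369] toolx yaw -97.49 tilt [-9.e-04  1.e-04 -1.e+00] F [ 0.01  0.43 -5.25] M [ 0.03 -0.03  0.03] w 0.0499 q [-0.03  0.4   2.13  0.    0.61  1.67]
```

View pics/scene5z.png

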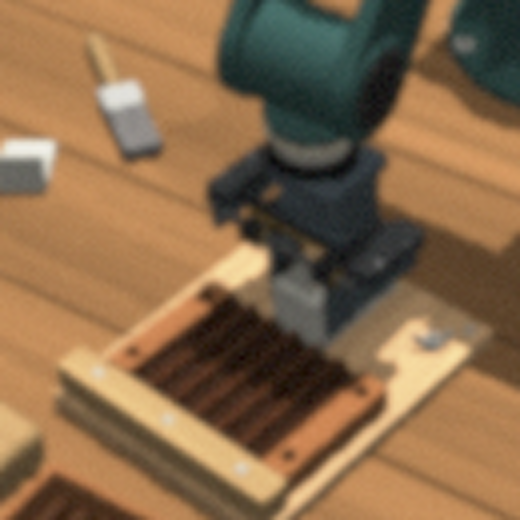

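{"op": "play_rows", "data": {"series": [{"dx": 0, "dy": -0.1, "dz": 0.02, "wx": 0, "wy": 0, "wz": 0, "hand": 1}, {"dx": 0, "dy": -0.2, "dz": 0.02, "wx": 0, "wy": 0, "wz": 0, "hand": 1}, {"dx": 0, "dy": -0.3, "dz": 0.02, "wx": 0, "wy": 0, "wz": 0, "hand": 1}, {"dx": 0, "dy": -0.4, "dz": 0.02, "wx": 0, "wy": 0, "wz": 0, "hand": 1}, {"dx": 0, "dy": -0.5, "dz": 0.02, "wx": 0, "wy": 0, "wz": 0, "hand": 1}]}}

```text
time_s: 10.0
tool_pos: [0.5293, 0.0064, 0.0367]
eef_rot: [2.068, -2.358, -0.009]
wrist_force: [-27.1, 5.9, 33.3]
grip_width: 0.05
```

Run:
```python
from go import *
show()
```

```text
t 10.0 pos [0.5293 0.0064 0.0367] toolx yaw -97.5 tilt [-8.e-03  7.e-04 -1.e+00] F [-27.14   5.86  33.33] M [ 1.06  4.9  -0.01] w 0.05 q [-0.03  0.41  2.12  0.    0.62  1.67]
```

{"op": "play_rows", "data": {"series": [{"dx": 0, "dy": 0.25, "dz": 0, "wx": 0, "wy": 0, "wz": 0, "hand": 1}, {"dx": 0, "dy": 0.25, "dz": -0.04, "wx": 0, "wy": 0, "wz": 0, "hand": 1}, {"dx": 0, "dy": 0.25, "dz": -0.04, "wx": 0, "wy": 0, "wz": 0, "hand": 1}]}}

```text
time_s: 10.38
tool_pos: [0.5306, 0.0063, 0.037]
eef_rot: [-2.071, 2.362, -0.0]
wrist_force: [0.3, -0.5, -5.8]
grip_width: 0.0497
```

Run:
```python
from go import *
show()
im=imaging.capture("scene")[:,:,::-1]; cv2.imwrite("pics/scene6.png",im)
x,y,w,h=(260,170,90,75)
cv2.imwrite("pics/scene6z.png",cv2.resize(im[y:y+h,x:x+w],None,fx=8,fy=8,interpolation=cv2.INTER_CUBIC))
```

```text
t 10.38 pos [0.5306 0.0063 0.037 ] toolx yaw -97.5 tilt [ 4.e-04 -0.e+00 -1.e+00] F [ 0.34 -0.51 -5.75] M [ 0.05 -0.01  0.01] w 0.0497 q [-0.03  0.41  2.12 -0.    0.61  1.67]
```

View pics/scene6z.png

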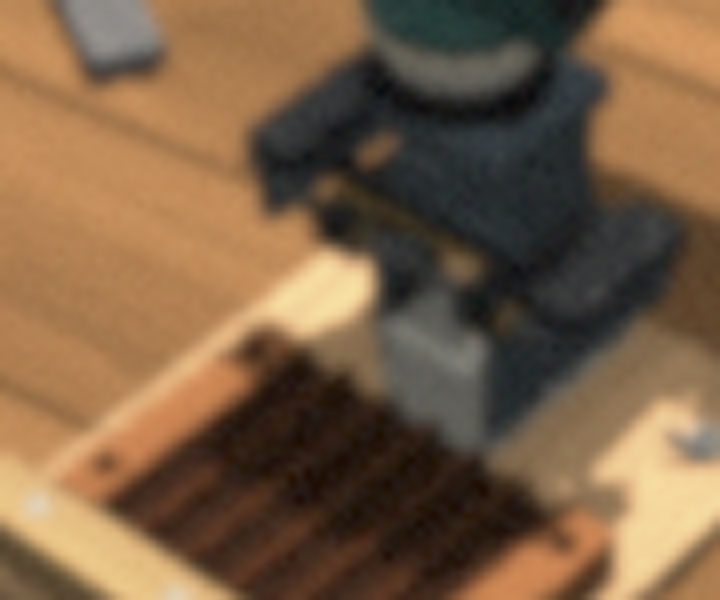

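{"op": "play_rows", "data": {"series": [{"dx": 0, "dy": -0.05, "dz": -0.01, "wx": 0, "wy": 0, "wz": 0, "hand": 1}, {"dx": 0, "dy": -0.1, "dz": -0.01, "wx": 0, "wy": 0, "wz": 0, "hand": 1}, {"dx": 0, "dy": -0.15, "dz": -0.01, "wx": 0, "wy": 0, "wz": 0, "hand": 1}, {"dx": 0, "dy": -0.15, "dz": -0.01, "wx": 0, "wy": 0, "wz": 0, "hand": 1}]}}

```text
time_s: 10.92
tool_pos: [0.5319, 0.0061, 0.0371]
eef_rot: [-2.071, 2.362, -0.0]
wrist_force: [-0.4, 0.3, -4.9]
grip_width: 0.0499
```

{"op": "play_rows", "data": {"series": [{"dx": 0, "dy": -0.05, "dz": 0, "wx": 0, "wy": 0, "wz": 0, "hand": 1}, {"dx": 0, "dy": -0.1, "dz": 0, "wx": 0, "wy": 0, "wz": 0, "hand": 1}, {"dx": 0, "dy": -0.1, "dz": 0, "wx": 0, "wy": 0, "wz": 0, "hand": 1}]}}

```text
time_s: 11.3
tool_pos: [0.5328, 0.006, 0.0371]
eef_rot: [-2.071, 2.362, -0.0]
wrist_force: [-1.0, -0.7, -5.7]
grip_width: 0.0501
```

Run:
```python
from go import *
show()
```

```text
t 11.3 pos [0.5328 0.006  0.0371] toolx yaw -97.5 tilt [ 0. -0. -1.] F [-1.01 -0.67 -5.67] M [-0.01 -0.02 -0.02] w 0.0501 q [-0.03  0.41  2.12 -0.    0.61  1.67]
```

Free so far (about 79 mm ahead of the stud). I'll continue in 1 mm increments.

{"op": "play_rows", "data": {"series": [{"dx": 0, "dy": -0.05, "dz": 0, "wx": 0, "wy": 0, "wz": 0, "hand": 1}, {"dx": 0, "dy": -0.1, "dz": 0, "wx": 0, "wy": 0, "wz": 0, "hand": 1}, {"dx": 0, "dy": -0.1, "dz": 0, "wx": 0, "wy": 0, "wz": 0, "hand": 1}]}}

```text
time_s: 11.68
tool_pos: [0.5338, 0.0058, 0.0372]
eef_rot: [-2.071, 2.362, -0.0]
wrist_force: [0.1, -0.2, -5.7]
grip_width: 0.05
```

{"op": "play_rows", "data": {"series": [{"dx": 0, "dy": -0.05, "dz": 0, "wx": 0, "wy": 0, "wz": 0, "hand": 1}, {"dx": 0, "dy": -0.1, "dz": 0, "wx": 0, "wy": 0, "wz": 0, "hand": 1}, {"dx": 0, "dy": -0.1, "dz": 0, "wx": 0, "wy": 0, "wz": 0, "hand": 1}]}}

```text
time_s: 12.05
tool_pos: [0.5348, 0.0057, 0.0371]
eef_rot: [-2.071, 2.362, -0.0]
wrist_force: [-0.2, -0.1, -4.8]
grip_width: 0.0498
```

Run:
```python
from go import *
show()
```

```text
t 12.05 pos [0.5348 0.0057 0.0371] toolx yaw -97.5 tilt [ 0.  0. -1.] F [-0.25 -0.09 -4.75] M [ 0.05 -0.05  0.05] w 0.0498 q [-0.03  0.41  2.12  0.    0.61  1.67]
```

{"op": "play_rows", "data": {"series": [{"dx": 0, "dy": -0.05, "dz": 0, "wx": 0, "wy": 0, "wz": 0, "hand": 1}, {"dx": 0, "dy": -0.1, "dz": 0, "wx": 0, "wy": 0, "wz": 0, "hand": 1}, {"dx": 0, "dy": -0.1, "dz": 0, "wx": 0, "wy": 0, "wz": 0, "hand": 1}]}}

```text
time_s: 12.42
tool_pos: [0.5358, 0.0056, 0.0371]
eef_rot: [-2.071, 2.362, -0.0]
wrist_force: [-0.4, -0.2, -5.8]
grip_width: 0.0498
```

{"op": "play_rows", "data": {"series": [{"dx": 0, "dy": -0.05, "dz": 0, "wx": 0, "wy": 0, "wz": 0, "hand": 1}, {"dx": 0, "dy": -0.1, "dz": 0, "wx": 0, "wy": 0, "wz": 0, "hand": 1}, {"dx": 0, "dy": -0.1, "dz": 0, "wx": 0, "wy": 0, "wz": 0, "hand": 1}]}}

```text
time_s: 12.8
tool_pos: [0.5365, 0.0055, 0.0371]
eef_rot: [2.071, -2.362, -0.001]
wrist_force: [-0.8, 0.4, -3.7]
grip_width: 0.0498
```

Run:
```python
from go import *
show()
```

```text
t 12.8 pos [0.5365 0.0055 0.0371] toolx yaw -97.5 tilt [-5.e-04  1.e-04 -1.e+00] F [-0.84  0.45 -3.68] M [ 0.06  0.33 -0.  ] w 0.0498 q [-0.03  0.41  2.11  0.    0.62  1.67]
```

{"op": "play_rows", "data": {"series": [{"dx": 0, "dy": -0.05, "dz": 0, "wx": 0, "wy": 0, "wz": 0, "hand": 1}, {"dx": 0, "dy": -0.05, "dz": 0, "wx": 0, "wy": 0, "wz": 0, "hand": 1}]}}

```text
time_s: 13.05
tool_pos: [0.537, 0.0054, 0.0371]
eef_rot: [2.071, -2.362, -0.0]
wrist_force: [-2.9, -0.7, -5.0]
grip_width: 0.0497
```

{"op": "play_rows", "data": {"series": [{"dx": 0, "dy": -0.05, "dz": 0, "wx": 0, "wy": 0, "wz": 0, "hand": 1}, {"dx": 0, "dy": -0.05, "dz": 0, "wx": 0, "wy": 0, "wz": 0, "hand": 1}]}}

```text
time_s: 13.3
tool_pos: [0.5379, 0.0053, 0.0371]
eef_rot: [-2.071, 2.362, -0.0]
wrist_force: [-2.3, -1.2, -5.4]
grip_width: 0.05
```

Run:
```python
from go import *
show()
for n in("top","scene"):
    im=imaging.capture(n)[:,:,::-1]; cv2.imwrite(f"pics/{n}7.png",im)
    x,y,w,h={"top":(255,120,120,80),"scene":(250,165,110,90)}[n]
    cv2.imwrite(f"pics/{n}7z.png",cv2.resize(im[y:y+h,x:x+w],None,fx=6.5,fy=6.5,interpolation=cv2.INTER_CUBIC))
```

```text
t 13.3 pos [0.5379 0.0053 0.0371] toolx yaw -97.5 tilt [ 3.e-04 -0.e+00 -1.e+00] F [-2.34 -1.19 -5.35] M [-0.    0.25 -0.05] w 0.05 q [-0.03  0.41  2.11  0.    0.62  1.67]
```

View pics/top7z.png

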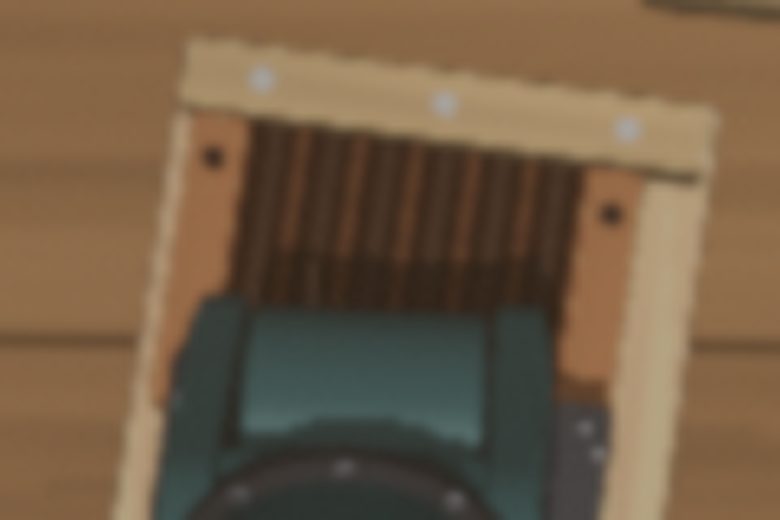

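View pics/scene7z.png

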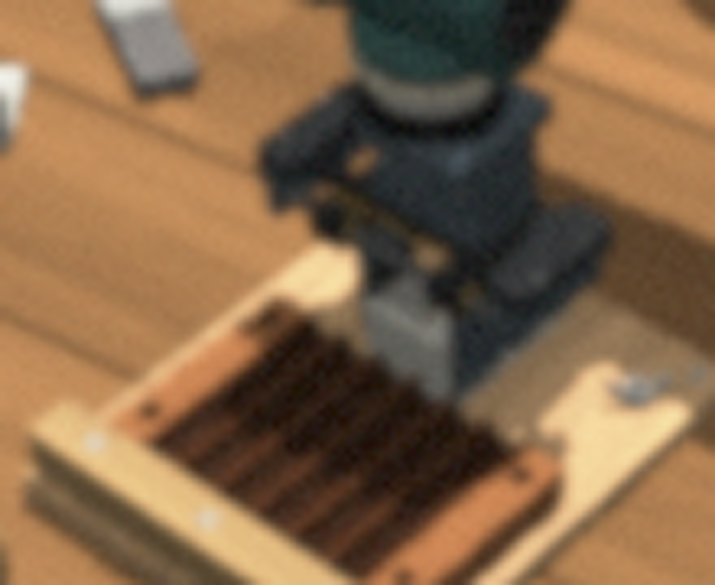

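The mould is now sliding at about 2.5 N and the stop is still square. I'll continue in small steps.

{"op": "play_rows", "data": {"series": [{"dx": 0, "dy": -0.05, "dz": 0, "wx": 0, "wy": 0, "wz": 0, "hand": 1}, {"dx": 0, "dy": -0.05, "dz": 0, "wx": 0, "wy": 0, "wz": 0, "hand": 1}]}}

```text
time_s: 13.65
tool_pos: [0.5382, 0.0053, 0.0371]
eef_rot: [2.071, -2.362, -0.0]
wrist_force: [-1.6, -0.6, -4.0]
grip_width: 0.0499
```

{"op": "play_rows", "data": {"series": [{"dx": 0, "dy": -0.05, "dz": 0, "wx": 0, "wy": 0, "wz": 0, "hand": 1}, {"dx": 0, "dy": -0.05, "dz": 0, "wx": 0, "wy": 0, "wz": 0, "hand": 1}]}}

```text
time_s: 13.9
tool_pos: [0.5388, 0.0052, 0.0371]
eef_rot: [-2.071, 2.362, -0.0]
wrist_force: [-1.9, 0.8, -5.6]
grip_width: 0.0498
```

{"op": "play_rows", "data": {"series": [{"dx": 0, "dy": -0.05, "dz": 0, "wx": 0, "wy": 0, "wz": 0, "hand": 1}, {"dx": 0, "dy": -0.05, "dz": 0, "wx": 0, "wy": 0, "wz": 0, "hand": 1}]}}

```text
time_s: 14.15
tool_pos: [0.5393, 0.0051, 0.0371]
eef_rot: [-2.071, 2.362, -0.0]
wrist_force: [-1.9, -0.6, -5.5]
grip_width: 0.05
```

Run:
```python
from go import *
show()
```

```text
t 14.15 pos [0.5393 0.0051 0.0371] toolx yaw -97.5 tilt [ 2.e-04  0.e+00 -1.e+00] F [-1.92 -0.56 -5.5 ] M [-0.03  0.29  0.05] w 0.05 q [-0.03  0.42  2.11  0.    0.62  1.67]
```

{"op": "play_rows", "data": {"series": [{"dx": 0, "dy": -0.05, "dz": 0, "wx": 0, "wy": 0, "wz": 0, "hand": 1}, {"dx": 0, "dy": -0.05, "dz": 0, "wx": 0, "wy": 0, "wz": 0, "hand": 1}]}}

```text
time_s: 14.4
tool_pos: [0.5395, 0.0051, 0.0371]
eef_rot: [2.071, -2.362, -0.0]
wrist_force: [-4.7, -0.6, -2.9]
grip_width: 0.0499
```

{"op": "play_rows", "data": {"series": [{"dx": 0, "dy": -0.05, "dz": 0, "wx": 0, "wy": 0, "wz": 0, "hand": 1}, {"dx": 0, "dy": -0.05, "dz": 0, "wx": 0, "wy": 0, "wz": 0, "hand": 1}]}}

```text
time_s: 14.65
tool_pos: [0.5395, 0.0051, 0.037]
eef_rot: [2.071, -2.361, -0.002]
wrist_force: [-6.9, -0.2, 0.4]
grip_width: 0.0496
```

{"op": "play_rows", "data": {"series": [{"dx": 0, "dy": -0.05, "dz": 0, "wx": 0, "wy": 0, "wz": 0, "hand": 1}, {"dx": 0, "dy": -0.05, "dz": 0, "wx": 0, "wy": 0, "wz": 0, "hand": 1}]}}

```text
time_s: 14.9
tool_pos: [0.5396, 0.005, 0.0369]
eef_rot: [2.07, -2.361, -0.003]
wrist_force: [-10.0, 1.1, 1.7]
grip_width: 0.0499
```

Run:
```python
from go import *
show()
```

```text
t 14.9 pos [0.5396 0.005  0.0369] toolx yaw -97.5 tilt [-2.3e-03  2.0e-04 -1.0e+00] F [-10.04   1.08   1.74] M [ 0.19  1.54 -0.14] w 0.0499 q [-0.03  0.42  2.11  0.    0.62  1.67]
```

Push has reached 10 N, but part of it may be friction at the foot (vertical force changed by about 7 N). I'll ease up slightly to separate the two.

{"op": "play_rows", "data": {"series": [{"dx": 0, "dy": 0, "dz": -0.02, "wx": 0, "wy": 0, "wz": 0, "hand": 1}, {"dx": 0, "dy": 0, "dz": -0.02, "wx": 0, "wy": 0, "wz": 0, "hand": 1}]}}

```text
time_s: 15.15
tool_pos: [0.5396, 0.005, 0.0369]
eef_rot: [2.07, -2.361, -0.002]
wrist_force: [-7.1, 1.1, -2.7]
grip_width: 0.0502
```

Run:
```python
from go import *
show()
for n in("top","scene"):
    im=imaging.capture(n)[:,:,::-1]; cv2.imwrite(f"pics/{n}8.png",im)
    x,y,w,h={"top":(255,120,120,80),"scene":(250,165,110,90)}[n]
    cv2.imwrite(f"pics/{n}8z.png",cv2.resize(im[y:y+h,x:x+w],None,fx=6.5,fy=6.5,interpolation=cv2.INTER_CUBIC))
show()
```

```text
t 15.15 pos [0.5396 0.005  0.0369] toolx yaw -97.5 tilt [-2.3e-03  1.0e-04 -1.0e+00] F [-7.07  1.12 -2.68] M [ 0.13  1.32 -0.04] w 0.0502 q [-0.03  0.42  2.11  0.    0.62  1.67]
t 15.25 pos [0.5396 0.005  0.037 ] toolx yaw -97.5 tilt [-2.3e-03  1.0e-04 -1.0e+00] F [-7.78  0.37 -3.36] M [ 0.12  1.37 -0.04] w 0.0501 q [-0.03  0.42  2.11  0.    0.62  1.67]
```

View pics/top8z.png

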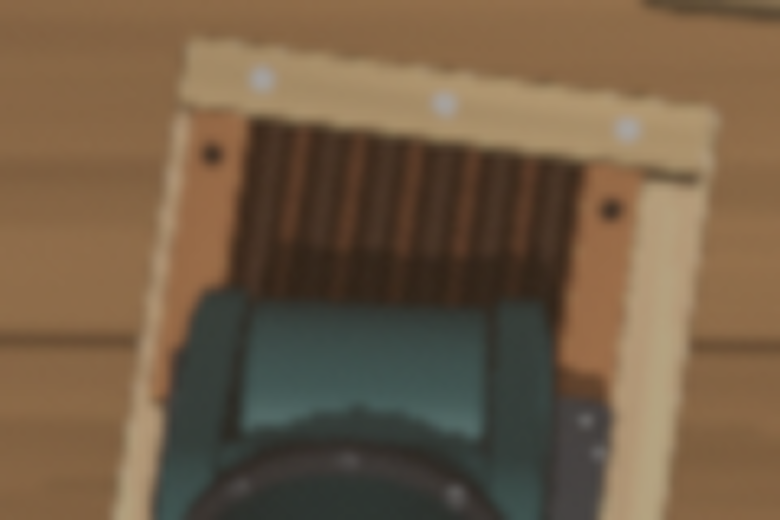

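View pics/scene8z.png

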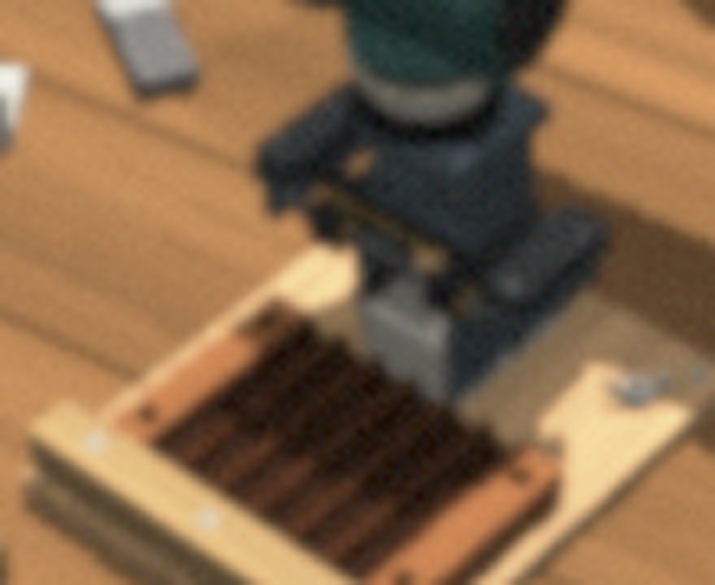

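{"op": "play_rows", "data": {"series": [{"dx": 0, "dy": 0, "dz": -0.02, "wx": 0, "wy": 0, "wz": 0, "hand": 1}, {"dx": 0, "dy": -0.03, "dz": -0.02, "wx": 0, "wy": 0, "wz": 0, "hand": 1}, {"dx": 0, "dy": -0.03, "dz": -0.02, "wx": 0, "wy": 0, "wz": 0, "hand": 1}]}}

```text
time_s: 15.62
tool_pos: [0.5396, 0.005, 0.037]
eef_rot: [2.07, -2.36, -0.003]
wrist_force: [-7.2, 1.9, -4.0]
grip_width: 0.0495
```

Run:
```python
from fit import *
from go import show
show()
def Z(l,*a):return [unz(p,*a) for p in l]
deg=lambda l:(np.degrees(np.arctan2(l[1][1],l[1][0]))+90)%180-90
def dark(im,x,y,r=3):
    g=cv2.resize(im[y-r-1:y+r+2,x-r-1:x+r+2,2],None,fx=8,fy=8,interpolation=cv2.INTER_CUBIC).astype(float)
    w=np.clip(np.quantile(g,.5)-12-g,0,None)
    Y,X=np.mgrid[:g.shape[0],:g.shape[1]];return unz([(w*X).sum()/w.sum(),(w*Y).sum()/w.sum()],x-r-1,y-r-1,8)
for f in("pics/top0.png","pics/top8.png"):
    im=cv2.imread(f);h=[dark(im,287,144 if '0' in f else 143),dark(im,349,153 if '0' in f else 152)]
    P=plane("top",h,.048);d=P[0]-P[1];ang=np.degrees(np.arctan2(d[1],d[0]))
    F=wl("top",edge(im,*Z([(112,78),(490,132)],260,120,4.8),half=2.5),.052)
    n=np.array([.9916,-.1297]);print(f,np.array(h),P[:,:2],"ang",ang,"fence",deg(F),"dist",[(F[0]-p[:2])@n for p in P])
```

```text
t 15.62 pos [0.5396 0.005  0.037 ] toolx yaw -97.5 tilt [-0.0029  0.0002 -1.    ] F [-7.19  1.94 -3.97] M [ 0.18  1.43 -0.05] w 0.0495 q [-0.03  0.42  2.11  0.    0.62  1.67]
pics/top0.png [[287.4008 143.9607]
 [348.5437 152.8816]] [[ 0.6844  0.0829]
 [ 0.6599 -0.0903]] ang 81.95783861730179 fence 82.51119164711992 dist [np.float64(0.02064446322118309), np.float64(0.02244702528290808)]
pics/top8.png [[287.1883 143.2994]
 [348.4724 151.7668]] [[ 0.6863  0.0835]
 [ 0.6631 -0.0901]] ang 82.393022086339 fence 82.53662068058793 dist [np.float64(0.0188637254568979), np.float64(0.019337945988048146)]
```

The mould is square to the fence (82.4° against 82.5°), and with the foot nearly unloaded the push still holds, so it is home. I'll bring the push up to about 10 N.

{"op": "play_rows", "data": {"series": [{"dx": 0, "dy": -0.03, "dz": 0, "wx": 0, "wy": 0, "wz": 0, "hand": 1}, {"dx": 0, "dy": -0.03, "dz": 0, "wx": 0, "wy": 0, "wz": 0, "hand": 1}, {"dx": 0, "dy": -0.03, "dz": 0, "wx": 0, "wy": 0, "wz": 0, "hand": 1}]}}

```text
time_s: 16.0
tool_pos: [0.5396, 0.005, 0.037]
eef_rot: [2.07, -2.36, -0.004]
wrist_force: [-10.3, 1.7, -1.4]
grip_width: 0.0501
```

{"op": "play_rows", "data": {"series": [{"dx": 0, "dy": 0, "dz": 0, "wx": 0, "wy": 0, "wz": 0, "hand": 1}, {"dx": 0, "dy": 0, "dz": 0, "wx": 0, "wy": 0, "wz": 0, "hand": 1}]}}

```text
time_s: 16.25
tool_pos: [0.5396, 0.005, 0.037]
eef_rot: [2.07, -2.36, -0.004]
wrist_force: [-9.4, 1.6, -1.5]
grip_width: 0.0497
```

Run:
```python
from go import *
show()
for i in range(3):
    imaging.capture("scene"); show()
```

```text
t 16.25 pos [0.5396 0.005  0.037 ] toolx yaw -97.5 tilt [-3.4e-03  2.0e-04 -1.0e+00] F [-9.38  1.6  -1.53] M [ 0.25  1.71 -0.09] w 0.0497 q [-0.03  0.42  2.11  0.    0.62  1.67]
t 16.3 pos [0.5396 0.005  0.037 ] toolx yaw -97.5 tilt [-3.4e-03  2.0e-04 -1.0e+00] F [-9.45  1.66 -1.4 ] M [ 0.29  1.75 -0.07] w 0.0501 q [-0.03  0.42  2.11  0.    0.62  1.67]
t 16.35 pos [0.5397 0.005  0.037 ] toolx yaw -97.5 tilt [-3.3e-03  2.0e-04 -1.0e+00] F [-10.25   1.13  -2.49] M [ 0.23  1.73 -0.04] w 0.0495 q [-0.03  0.42  2.1   0.    0.62  1.67]
t 16.4 pos [0.5397 0.005  0.037 ] toolx yaw -97.5 tilt [-3.3e-03  2.0e-04 -1.0e+00] F [-9.46  1.28 -1.92] M [ 0.27  1.73 -0.02] w 0.0498 q [-0.03  0.42  2.1   0.    0.62  1.67]
```

{"op": "play_rows", "data": {"series": [{"dx": 0, "dy": -0.02, "dz": -0.01, "wx": 0, "wy": 0, "wz": 0, "hand": 1}, {"dx": 0, "dy": -0.02, "dz": -0.01, "wx": 0, "wy": 0, "wz": 0, "hand": 1}, {"dx": 0, "dy": -0.02, "dz": -0.01, "wx": 0, "wy": 0, "wz": 0, "hand": 1}, {"dx": 0, "dy": -0.02, "dz": -0.01, "wx": 0, "wy": 0, "wz": 0, "hand": 1}]}}

```text
time_s: 16.9
tool_pos: [0.5396, 0.0051, 0.037]
eef_rot: [2.07, -2.36, -0.004]
wrist_force: [-10.6, 1.0, -1.9]
grip_width: 0.0499
```

Run:
```python
from go import *
from bench import robot
show()
im=imaging.capture("scene")[:,:,::-1];cv2.imwrite("pics/scene9.png",im)
s=st();F=s["wrist_force"];n=np.array([.9916,-.1297,0]);print("push",-F@n);show()
```

```text
t 16.9 pos [0.5396 0.0051 0.037 ] toolx yaw -97.5 tilt [-3.8e-03  3.0e-04 -1.0e+00] F [-10.64   1.03  -1.93] M [ 0.3   1.86 -0.04] w 0.0499 q [-0.03  0.42  2.1   0.    0.62  1.67]
push 10.312703247383169
t 16.95 pos [0.5396 0.005  0.037 ] toolx yaw -97.5 tilt [-3.8e-03  3.0e-04 -1.0e+00] F [-10.15   1.92  -1.82] M [ 0.33  1.85 -0.03] w 0.0499 q [-0.03  0.42  2.1   0.    0.62  1.67]
```

View pics/scene9.png

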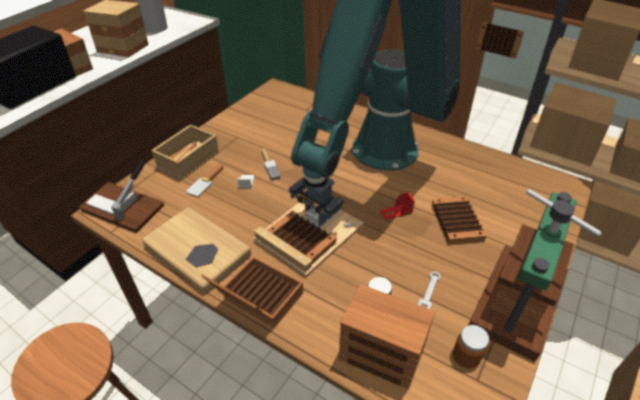

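The picture shows the stop at about (318,215), held against the mould, with the other things where they were. The push is steady at about 10.3 N, so I'm handing in.

Run:
```python
from bench import robot
print(robot.hand_in())
```

```text
the job is handed in; nothing more can be done
None
```

I fitted the slotted stop over the stud, pushed the mould home against the fence with it, and handed in at about 17 s with the arm still holding and pressing. Handing in gave no verdict.

**Last checks**
- **Push:** about 10.3 N at the wrist and steady. Around 3.5 N of vertical force also showed, so up to about 3 N of the push could be foot friction. I put the force on the mould itself at roughly 7 to 10 N.
- **Mould:** square to the fence in the top picture (82.4° against 82.5°). The push still held with the foot almost unloaded, so it is against the fence.
- **Stop:** square to the board, tilted about 0.2°, foot at board height.
- **Other things:** they look unmoved in the last overview picture. I did not measure them again.

**What did not agree or went wrong**
- **Jam on the way:** the foot briefly jammed on the board under a little down pressure, reaching about 27 N sideways and 38 N down. By my measurement the stop was still several millimetres short of the mould. I eased it up and continued with the foot nearly unloaded.
- **Home distance:** my figure from stud to pressing face came out about 1 mm over the stated 84 mm, within camera accuracy.
- **Slot and stud:** the arm hid the slot from both cameras. That the stud is in it rests on the foot going down to board level with no rise in force until then.

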